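Tool up a bench ring roller and put it in slow gear

TASK

The bench ring roller was left in fast gear. Guide its red-knobbed lever through the gate into neutral and, with it in neutral, slide the bright grooved roll, hub upwards, down the empty keyed spindle until it is fully home and let it go; then guide the lever through the rest of the gate right into the slow slot (green dot). Leave the black plain roll, the angle bracket and the spanner where they lie.

Things in the scene. Friction and masses are not known exactly. Their poses are not given: they have to be found in the camera images.
- gate (a point): Centre of the aluminium gate plate (90 x 60 x 6 mm, level, on top of the blue ring roller near its right end), at mid thickness, 129 mm above the bench. x points to the machine's far side, y to its left, z up (the machine's axes). One 14 mm wide zigzag slot for the 10 mm lever rod; its centre line in mm here: (27,11) (11,11) (11,-11) (-11,-11) (-11,11) (-27,11), square turns. Rigid walls.
- slot_fast (a point): Point in the gate, at (27, 11) mm from its centre: the rod's place at the blind far end of the fast slot, marked by two yellow dots. The fast slot runs along gate x and opens at (11, 11) into the first cross passage.
- slot_neutral (a point): Point in the gate, at (0, -11) mm from its centre: middle of the neutral limb, marked by a blue bar, which runs along gate x from (11, -11) to (-11, -11) and joins the two cross passages (along gate y); an 8 mm wide tongue parts them.
- slot_slow (a point): Point in the gate, at (-27, 11) mm from its centre: the rod's place at the blind near end of the slow slot, marked by one green dot. The slot opens at (-11, 11) into the second cross passage.
- lever_knob (a point): Centre of the red ball knob, 36 mm across, on the 10 mm steel lever rod; z along the rod. The lever pivots both ways about a point 100 mm straight below gate; the knob centre is 175 mm from that pivot, about 75 mm above the gate, and moves 1.75 times as far as the rod in the gate. Friction (about 2.5 N at the knob) holds it where it is left. No catch to lift.
- lever_fore (a joint): Lever's fore-aft angle, rad: 0 upright, positive with the knob towards gate +x (fast), negative towards gate -x (slow). Blind ends of the slots at about +0.28 and -0.28; neutral is within about -0.12 to 0.12.
- lever_side (a joint): Lever's sideways angle, rad: 0 upright, positive with the knob towards gate +y. About +0.11 in the fast and slow slots, about -0.11 in neutral.
- roll_grooved: The roll to fit: bright steel, groove round its rim, loose on the bench hub up, about 0.7 kg. Flange 64 mm diameter, 28 mm high; hub above it 44 mm diameter, 24 mm high; 52 mm in all. Bore 28 mm right through with one keyway 11 mm wide reaching 18.5 mm from the axis. Origin at the centre of the underside, z up through the hub, x through the keyway.
- spindle_seat (a point): Centre of the shoulder of the empty spindle (left end of the roller's top), 125 mm above the bench, where the roll's underside rests. z up; x through the brass key. Spindle 25 mm diameter, 58 mm tall, top 6 mm tapered. Key 8 mm wide, reaching 16.5 mm from the axis, up to 42 mm. It turns against drag (0.15 N m). Nearest rolls 130 mm right and 105 mm far right, tops up to 70 mm above this.
- roll_plain: Bystander: blackened roll of the same size with a plain rim, loose on the bench hub up; the two rolls may have changed places. Origin at the centre of its underside.
- angle_bracket: Bystander: rusty piece of angle iron, 60 x 70 mm base, 60 mm high, loose on the bench to the right. Origin at the centre of its underside.
- spanner: Bystander: steel spanner, 170 mm long, lying on the bench to the right. Origin under its middle.
There are look-alikes about, which are no part of the job. There is more than one size of the roll_grooved; the job needs the largest.

How it is judged (in metres and radians):
On the way, in this order (a step that is already met when the one before it is completed fails the run):
1. the lever stands in neutral, the middle limb of the gate (value of joint lever_side below -0.05 rad and value of joint lever_fore between -0.14 and 0.14 rad), for 0.2 s.
2. with the lever still in neutral, the grooved roll sits fully home on the empty spindle and is let go (all of step 1 and z of roll_grooved in the frame of spindle_seat below 0.003 m and horizontal distance between roll_grooved and spindle_seat below 0.004 m and angle between roll_grooved's own z axis and vertical below 0.08 rad and contact force between roll_grooved and the fingers below 0.1 N), for 0.2 s.
At the end, for the whole second after the job is handed in: The lever is in the slow slot, within about 8 mm (at the gate) of its blind end (lever_fore below -0.2, lever_side above 0.05); the grooved roll is on the keyed spindle hub up, its underside within 3 mm of the shoulder, within 4 mm of the axis and upright, at rest (value of joint lever_fore below -0.2 rad and value of joint lever_side above 0.05 rad and z of roll_grooved in the frame of spindle_seat below 0.003 m and horizontal distance between roll_grooved and spindle_seat below 0.004 m and angle between roll_grooved's own z axis and vertical below 0.08 rad and linear speed of roll_grooved below 0.02 m/s); the robot touches nothing.
It fails at once if the plain roll is moved more than 30 mm (distance of roll_plain from where it was at the start of the episode above 0.03 m).
It fails at once if the angle bracket is moved more than 30 mm (distance of angle_bracket from where it was at the start of the episode above 0.03 m).
It fails at once if the spanner is moved more than 30 mm (distance of spanner from where it was at the start of the episode above 0.03 m).
It also fails if it takes over 72 s, if anything falls off the work surface, if the arm or the gripper's body presses on something with over 40 N, if the wrist force passes 120 N, or if a joint passes its speed limit or range.

ROBOT

A 7-joint arm with a two-finger parallel gripper is mounted at the origin on the work surface. World frame = base frame: x ahead of the robot, y to its left, z up, the work surface at z = 0. Lengths are in mm, angles in rad, forces in N, time in s.
With the tool pointing down it reaches from about 400 to 875 mm from the base axis. Payload 19.3 kg.
Tool frame: the origin (TCP) lies at the very end of the fingers, on their centre line; the grasp point (between the pads) lies 19 mm behind it (grip_point_offset is the z of the grasp point in the tool frame, in mm); z points along the fingers, x is the direction in which the jaws open and shut, and the axes are right-handed (so a half turn about z gives the same grasp; the last joint's range is limited). The gripper opens to 85 mm and grips with 20 to 120 N. Pads are 22 mm wide; open, the fingers measure 114 mm over their backs; the gripper's body (76 mm by 85 mm) begins 54 mm behind the grasp point. The pads swing forward as they close: fully open they stand 13 mm farther back than shut.
Start: joints at [-1.228, 0.521, -0.036, 1.599, 0.021, 1.021, -0.113], TCP at [250.752, 572.484, 231.291] pointing down, gripper open.
Joint ranges: [-2.91, 2.91], [-0.3, 2.13], [-1.5, 1.42], [0.17, 2.43], [-1.26, 4.41], [0.16, 1.93], [-2.52, 2.52]. Speed limits (rad/s): [1.89, 1.89, 2.39, 2.39, 3.01, 3.01, 3.01].

INTERFACE

Orientations are given as a 3x3 rotation matrix whose columns are the frame's x, y, z axes.
In Python, from workcell import movep, movel, goto_joints, open_gripper, clamp, wait, inverse_kinematics, read_state, camera, PlanningError, finish_job, grip_point_offset gives the robot as it stands. Calls block until the motion is done:
- movep(position, orientation): joint-space move of the TCP to a pose.
- movel(position, frame=None, max_speed=150, guard=None): straight line of the TCP; frame=None keeps the orientation; max_speed is the mean speed in mm/s. With guard (N) it stops when the force on the tool has changed by that much, and returns True; else False.
- goto_joints(angles): joint-space move.
- open_gripper() and clamp(): open the fingers fully, or close them until they stop; the grip force is fixed at half the most.
- wait(seconds).
- inverse_kinematics(position, orientation): joint angles nearest the present ones, or None.
- read_state(): the state.
- camera(name): name is "side" or "top"; returns a dict with "image" (400x640x3 uint8, blue, green, red), "range_z" (400x640 float32, mm along the optical axis (not along the pixel's ray), 0 where there is no reading), "fx", "fy", "cx", "cy" (pixels), "dist_coeffs" ([k1, k2, p1, p2, k3] as OpenCV has them; the pictures are not rectified), "cam_to_world" (4x4, takes a point from camera to world coordinates). Camera axes: x right, y up, looking along -z (the intrinsics and any distortion apply to the point x, -y, -z); pixel columns grow to the right and rows downward; lengths in mm; the calibration is good to about 2 mm. A picture is of the moment at which its call begins.
A pose or a line that the arm cannot do raises PlanningError and nothing moves.
- finish_job(): hands the job in, once; it reports no verdict.
The state is a dict: "time": time; "qpos": joint angles; "qvel": joint speeds; "joint_efforts": joint torques, N m; "eef_pos": TCP position; "tool_rot": TCP orientation; "ft_force": force on the tool from outside, world axes, zero at the start; "torque": the same for the moment, N m; "finger_gap": finger opening in mm.
Only numpy, scipy, OpenCV 4.12 (cv2) and the standard library are available. Lean on these libraries where they do the work, as an engineer would, in place of code of your own. Each camera call takes 0.05 s, during which the arm holds its last target.

## Working session

There is one attempt and no reset: what is moved stays moved. The work goes in short steps, each a Python script; the robot and the scene stay as the last script left them, time stands still between calls to the robot, and variables do not carry over. Pictures are saved under pics/ and viewed, and the job is handed in when it is done.

```bash
ls; mkdir -p pics; python3 - <<'E'
from workcell import *
import cv2,numpy as np,pickle
s=read_state();print(s['time'],s['eef_pos'],s['finger_gap'],grip_point_offset)
for n in ['side','top']:
    c=camera(n);pickle.dump(c,open(f'pics/{n}0.pkl','wb'));cv2.imwrite(f'pics/{n}0.png',c['image'])
    print(n,c['fx'],c['fy'],c['cx'],c['cy'],c['dist_coeffs'],np.round(c['cam_to_world'],3).tolist())
E
```

```text
pics
0.0 [250.64649451 572.16806054 230.71499446] 85.28024834960738 -18.700000000000003
side 495.39977102758513 495.39977102758513 321.82299305164486 210.51709595829746 [-0.02213144  0.          0.          0.          0.        ] [[-0.939, 0.196, -0.281, 147.618], [-0.343, -0.538, 0.77, 1069.372], [-0.0, 0.82, 0.573, 919.716], [0.0, 0.0, 0.0, 1.0]]
top 516.1280030992433 516.1280030992433 318.605685141597 187.5449060346259 [-0.06250481  0.          0.          0.          0.        ] [[0.016, 0.996, -0.085, 391.354], [-1.0, 0.016, 0.001, -20.829], [0.002, 0.085, 0.996, 1754.661], [0.0, 0.0, 0.0, 1.0]]
```

View pics/side0.png

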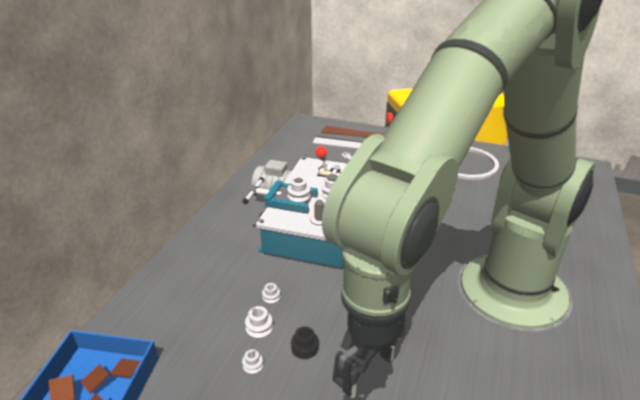

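View pics/top0.png

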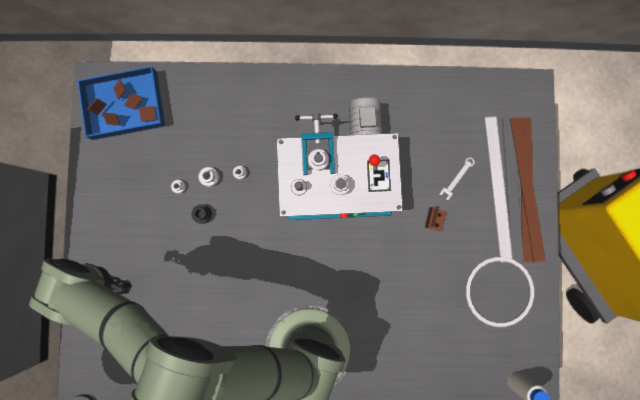

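```bash
python3 - <<'E'
import cv2,numpy as np,pickle
t=cv2.imread('pics/top0.png');s=cv2.imread('pics/side0.png')
a=cv2.resize(t[150:235,160:260],(800,680),interpolation=cv2.INTER_CUBIC)[:600]
b=cv2.resize(t[125:220,270:410],(800,543),interpolation=cv2.INTER_CUBIC)
cv2.imwrite('pics/c1.png',a);cv2.imwrite('pics/c2.png',b)
cv2.imwrite('pics/c3.png',cv2.resize(s[270:380,220:340],(640,587),interpolation=cv2.INTER_CUBIC))
cv2.imwrite('pics/c4.png',cv2.resize(s[135:245,240:380],(760,597),interpolation=cv2.INTER_CUBIC))
E
```

```text
(no output)
```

View pics/c1.png

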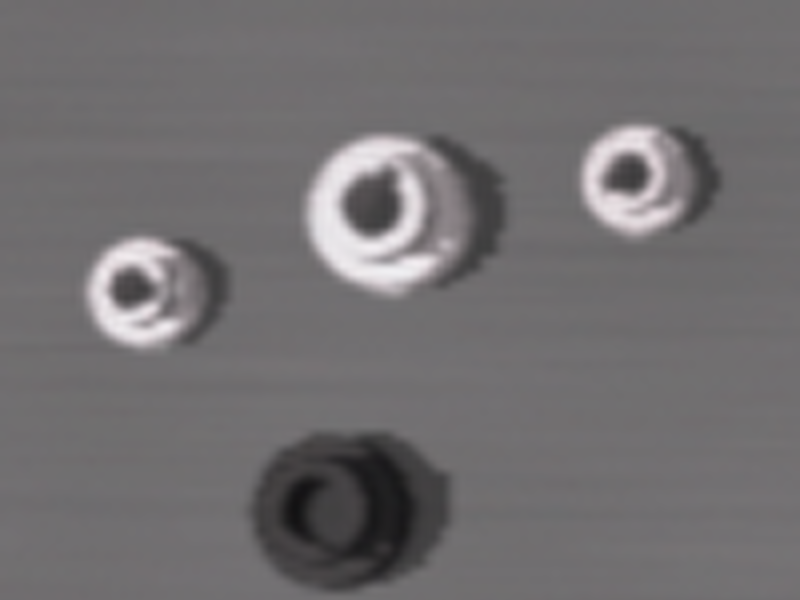

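View pics/c2.png

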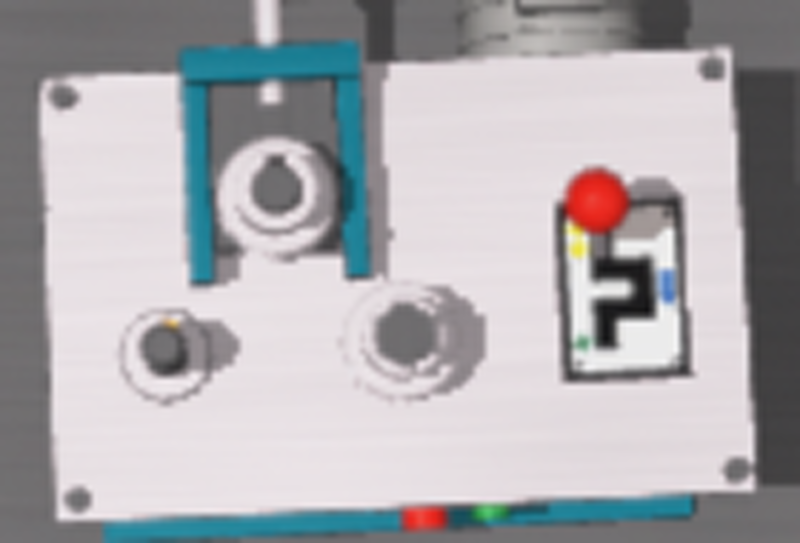

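View pics/c3.png

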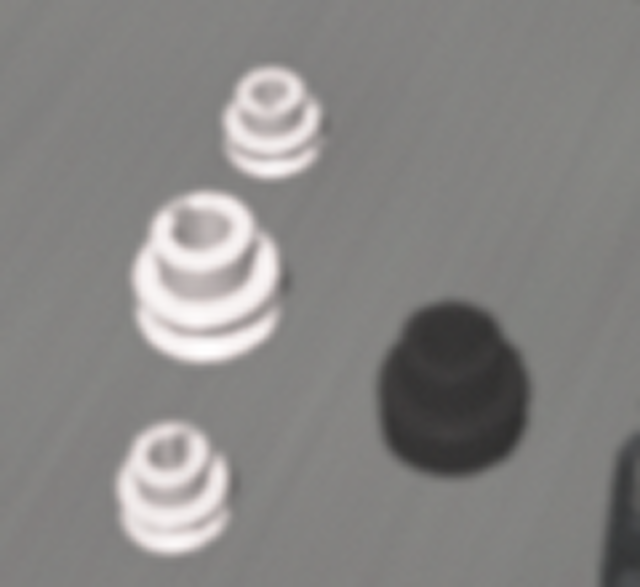

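View pics/c4.png

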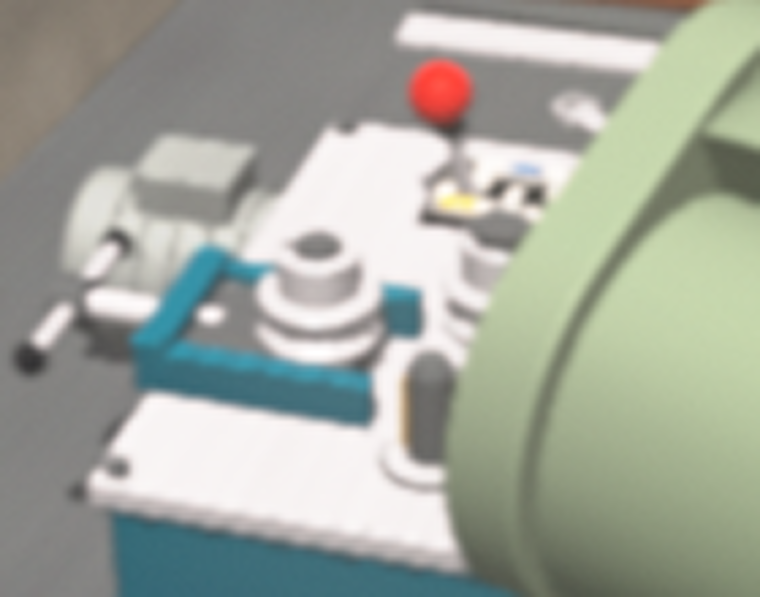

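```bash
cat > h.py <<'E'
import cv2,numpy as np,pickle
def ray(c,u,v):
    K=np.array([[c['fx'],0,c['cx']],[0,c['fy'],c['cy']],[0,0,1.]])
    p=cv2.undistortPoints(np.array([[[u,v]]],float),K,np.array(c['dist_coeffs']))[0,0]
    M=np.array(c['cam_to_world']);d=M[:3,:3]@np.array([p[0],-p[1],-1.]);return M[:3,3],d
def onplane(c,u,v,z):
    o,d=ray(c,u,v);return o+d*(z-o[2])/d[2]
def proj(c,P):
    M=np.linalg.inv(np.array(c['cam_to_world']));q=M[:3,:3]@np.array(P,float)+M[:3,3]
    K=np.array([[c['fx'],0,c['cx']],[0,c['fy'],c['cy']],[0,0,1.]])
    return cv2.projectPoints(np.array([[q[0],-q[1],-q[2]]]),np.zeros(3),np.zeros(3),K,np.array(c['dist_coeffs']))[0][0,0]
def tri(c1,p1,c2,p2):
    o1,d1=ray(c1,*p1);o2,d2=ray(c2,*p2)
    A=np.stack([d1,-d2],1);t=np.linalg.lstsq(A,o2-o1,rcond=None)[0]
    a=o1+d1*t[0];b=o2+d2*t[1];return (a+b)/2,np.linalg.norm(a-b)
def blob(mask,box):
    x0,y0,x1,y1=box;m=np.zeros_like(mask);m[y0:y1,x0:x1]=mask[y0:y1,x0:x1]
    n,l,st,ce=cv2.connectedComponentsWithStats(m.astype(np.uint8))
    i=1+np.argmax(st[1:,4]);return ce[i],st[i],(l==i)
E
python3 - <<'E'
from h import *
t=pickle.load(open('pics/top0.pkl','rb'));s=pickle.load(open('pics/side0.pkl','rb'))
np.set_printoptions(precision=1,suppress=True)
def masks(im):
    h=cv2.cvtColor(im,cv2.COLOR_BGR2HSV);H,S,V=[h[...,i].astype(int) for i in range(3)]
    return dict(red=((H<8)|(H>172))&(S>150)&(V>90),white=(S<40)&(V>150),yel=(abs(H-28)<8)&(S>120)&(V>120),blue=(abs(H-108)<12)&(S>110),green=(abs(H-70)<22)&(S>80)&(V>60),dark=V<75)
mt=masks(t['image']);ms=masks(s['image'])
kt,st,_=blob(mt['red'],(360,145,390,175));print('knob top',kt,st)
ks,ss,_=blob(ms['red'],(310,140,335,165));print('knob side',ks,ss)
print('knob',tri(t,kt,s,ks))
for n,b in [('yel',(362,150,385,185)),('blue',(380,165,395,182)),('green',(362,175,380,192))]:
    try:
        c,q,_=blob(mt[n],b);print(n,c,q,onplane(t,*c,132))
    except Exception as e: print(n,e)
c,q,l=blob(mt['white'],(190,160,226,190));print('roll',c,q)
# corners screws
sc=270,125,800/140
for p in [(63,97),(711,68),(737,470),(77,500)]:
    u=p[0]/sc[2]+270-.4;v=p[1]/sc[2]+125-.4
    print('screw',u,v,onplane(t,u,v,125))
for p in [(555,203),(682,198),(692,376),(565,381)]:
    u=p[0]/sc[2]+270-.4;v=p[1]/sc[2]+125-.4
    print('gatecorner',u,v,onplane(t,u,v,132))
for n,p,z in [('spindletop',(164,343),183),('seat',(167,355),125),('key',(172,323),167)]:
    u=p[0]/sc[2]+270-.4;v=p[1]/sc[2]+125-.4
    print(n,u,v,onplane(t,u,v,z))
rz=t['range_z'];print(rz[176,208],rz[140,290],rz[187,298])
np.set_printoptions(linewidth=200)
print(rz[165:190,196:222].astype(int))
print(rz[178:196,290:308].astype(int))
E
```

```text
knob top [374.  159.9] [369 155  11  11  89]
knob side [320.6 151.4] [316 147  10  10  83]
knob (array([ 610.7, -189.3,  202.3]), np.float64(0.5459421988452233))
yel [370.5 168.5] [370 168   2   2   4] [ 592.8 -186.   132. ]
blue [386.6 174.8] [386 173   2   5   9] [ 573.6 -237.1  132. ]
green attempt to get argmax of an empty sequence
roll [206.1 176.8] [198 167  19  20 205]
screw 280.625 141.575 [675.6 101.1 125. ]
screw 394.02500000000003 136.5 [ 698.2 -261.5  125. ]
screw 398.57500000000005 206.85 [ 473.  -276.7  125. ]
screw 283.07500000000005 212.1 [450.6  88.3 125. ]
gatecorner 366.725 160.125 [ 619.4 -173.8  132. ]
gatecorner 388.95000000000005 159.25 [ 623.4 -244.5  132. ]
gatecorner 390.70000000000005 190.4 [ 524.2 -250.4  132. ]
gatecorner 368.475 191.275 [ 520.3 -180.1  132. ]
spindletop 298.3 184.625 [533.2  39.7 183. ]
seat 298.82500000000005 186.725 [531.8  40.1 125. ]
key 299.70000000000005 181.125 [545.6  36.2 167. ]
1764.3191 1652.357 1576.9647
[[1770 1762 1769 1769 1767 1760 1768 1764 1766 1773 1769 1764 1767 1765 1766 1769 1761 1764 1766 1761 1762 1767 1771 1769 1
[... 4177 characters left out ...]
73 1577 1587 1594 1623 1636 1634 1633 1640 1639]
 [1638 1634 1636 1634 1630 1641 1592 1581 1579 1586 1593 1621 1634 1633 1640 1637 1640 1639]
 [1640 1638 1636 1638 1626 1635 1634 1628 1603 1620 1627 1625 1635 1633 1638 1628 1646 1636]
 [1635 1639 1632 1641 1629 1636 1644 1632 1635 1633 1629 1627 1633 1638 1640 1631 1643 1641]
 [1638 1640 1640 1634 1640 1638 1641 1636 1637 1630 1629 1627 1636 1635 1629 1642 1643 1637]
 [1638 1645 1641 1640 1637 1632 1642 1633 1638 1642 1638 1630 1642 1632 1634 1636 1642 1635]
 [1644 1638 1635 1642 1634 1636 1636 1635 1629 1631 1633 1638 1640 1639 1642 1640 1644 1636]
 [1640 1641 1641 1635 1637 1635 1637 1640 1644 1640 1643 1636 1645 1643 1639 1638 1636 1631]]
```

```bash
python3 - <<'E'
from h import *
t=cv2.imread('pics/top0.png')
a=cv2.resize(t[152:197,360:400],(533,600),interpolation=cv2.INTER_NEAREST)
b=cv2.resize(t[174:204,282:322],(800,600),interpolation=cv2.INTER_NEAREST)
d=cv2.resize(t[162:192,190:230],(800,600),interpolation=cv2.INTER_NEAREST)
cv2.imwrite('pics/d1.png',a);cv2.imwrite('pics/d2.png',b);cv2.imwrite('pics/d3.png',d)
E
```

```text
(no output)
```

View pics/d1.png

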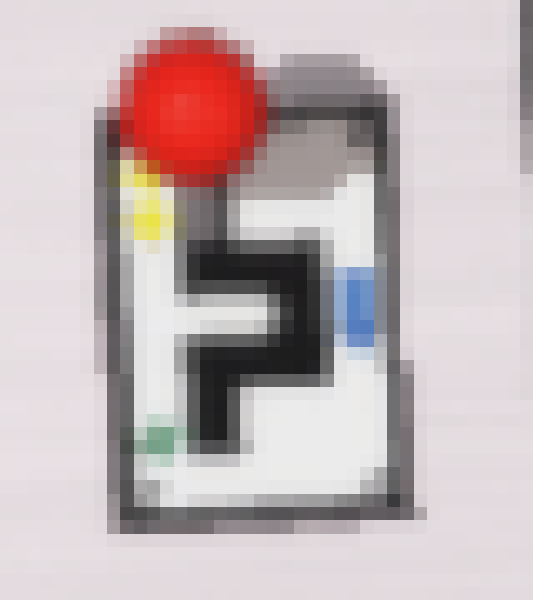

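View pics/d2.png

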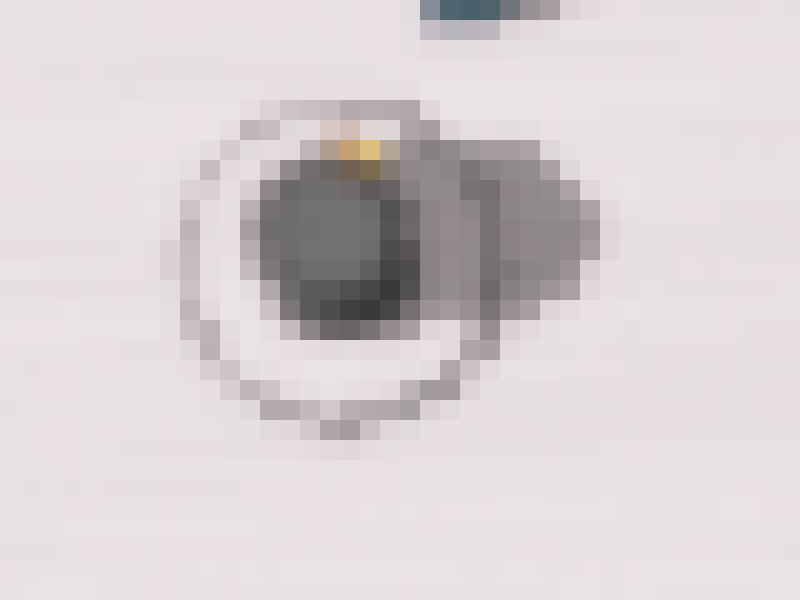

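View pics/d3.png

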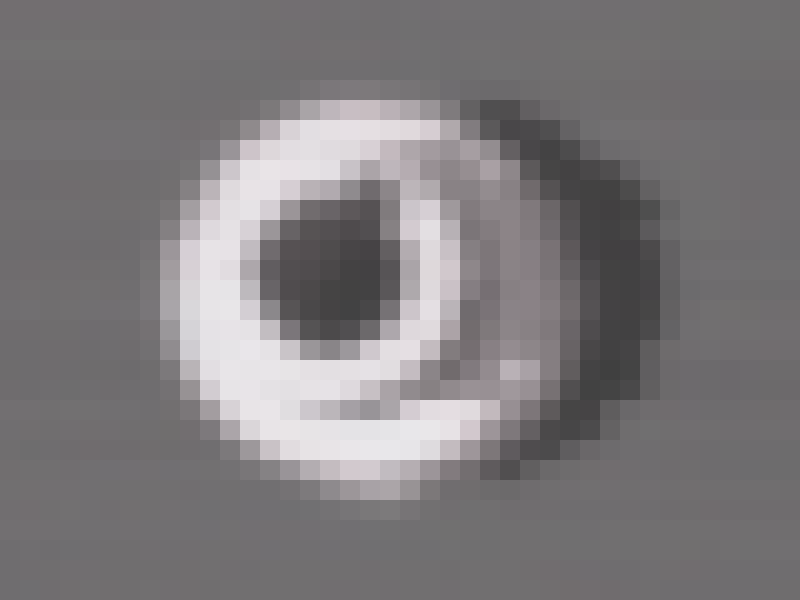

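```bash
python3 - <<'E'
from h import *
np.set_printoptions(precision=1,suppress=True)
t=pickle.load(open('pics/top0.pkl','rb'));s=pickle.load(open('pics/side0.pkl','rb'))
P=lambda n,u,v,z:print(n,onplane(t,u,v,z))
P('gate',378.7,174.7,132);P('blue',386.5,174.6,132)
P('seat ring',298.1,187.0,125);P('spindle top',298,185,183)
# spindle top disc by depth, roll hub top disc by depth
rz=t['range_z']
import itertools
def world(c,u,v):
    o,d=ray(c,u,v);return o+d*c['range_z'][v,u]
def fit(box,zlo,zhi,c=t):
    pts=[]
    for v in range(box[1],box[3]):
        for u in range(box[0],box[2]):
            if c['range_z'][v,u]>0:
                p=world(c,u,v)
                if zlo<p[2]<zhi: pts.append(p)
    pts=np.array(pts);return len(pts),pts.mean(0),(pts.min(0)+pts.max(0))/2,np.ptp(pts,axis=0)
print('spin',fit((288,176,310,198),172,200))
print('hub',fit((194,163,224,192),44,62))
print('flange+hub',fit((194,163,224,192),19,62))
print('black hub',fit((188,200,216,226),44,62))
print('knob',fit((364,150,386,172),190,240))
print('plate z',fit((285,142,300,170),100,150))
print('bench z',fit((230,190,260,220),-50,50))
# side: hub top
print('side hub',fit((240,300,280,345),44,62,s),'side spindle',fit((310,195,330,225),172,200,s))
print('side knob',fit((312,143,332,163),150,250,s))
P('bore',205.75,175,52);P('flange',208,176.25,28)
P('knob196',374,159.9,196)
E
```

```text
gate [ 573.5 -212.2  132. ]
blue [ 574.2 -236.9  132. ]
seat ring [530.9  42.4 125. ]
spindle top [532.   40.6 183. ]
spin (52, array([531.4,  41.6, 181. ]), array([532.7,  42.3, 180.5]), array([25.4, 22.1, 16.6]))
hub (72, array([572.5, 351.2,  51.5]), array([572.2, 351.7,  52.9]), array([40.5, 37.6, 17.8]))
flange+hub (233, array([570.2, 349.8,  36.7]), array([571.6, 352.2,  40.5]), array([61.7, 59.9, 42.7]))
black hub (81, array([445.2, 372. ,  51.9]), array([445.6, 372. ,  52.6]), array([40.1, 40.9, 16.4]))
knob (107, array([ 610.2, -188.4,  210.2]), array([ 611.6, -189. ,  209.4]), array([34.1, 31.3, 25. ]))
plate z (418, array([632.1,  64.1, 119.6]), array([632.5,  64.1, 121.1]), array([88.4, 47. , 22.5]))
bench z (898, array([478.9, 228.7,  -0.3]), array([479.1, 228.8,  -1.5]), array([100.7, 101.9,  26.4]))
side hub (194, array([570.2, 355.8,  51.2]), array([570.7, 353.5,  50.7]), array([44.1, 46.1, 13.2])) side spindle (66, array([530.5,  46.5, 180.8]), array([532.3,  44.2, 180. ]), array([25.6, 25.7, 15.2]))
side knob (133, array([ 607.6, -181.1,  200.9]), array([ 610.1, -183.9,  193.6]), array([33. , 32. , 55.7]))
bore [572.2 353.3  52. ]
flange [570.6 350.8  28. ]
knob196 [ 611.4 -190.   196. ]
```

```bash
cat >> h.py <<'E'
def R(deg):
    a=np.radians(deg);c,s=np.cos(a),np.sin(a);return np.array([[c,s,0],[s,-c,0],[0,0,-1.]])
YAW=3.55
def knob(gate,a,b):
    y=np.radians(YAW);X=np.array([np.cos(y),np.sin(y),0]);Y=np.array([-np.sin(y),np.cos(y),0])
    d=X*a+Y*b+np.array([0,0,100.]);return np.array([gate[0],gate[1],29.])+175*d/np.linalg.norm(d)
E
python3 - <<'E'
from workcell import *
from h import *
np.set_printoptions(precision=3,suppress=True)
print(onplane(pickle.load(open('pics/top0.pkl','rb')),349.6,183.6,160))
for a in (93.55,-86.45):
    print(a,inverse_kinematics([611,-190,300],R(a)),inverse_kinematics([611,-190,180],R(a)))
    print(a,inverse_kinematics([525,-196,180],R(a)))
for a in range(-180,180,30):
    print(a,inverse_kinematics([571.5,352,300],R(a)),inverse_kinematics([531.5,41.5,156],R(a)))
E
```

```text
[ 541.043 -118.557  160.   ]
93.55 [-0.125  0.536  0.526  1.494 -0.28   1.187  2.078] [ 0.023  0.618  0.286  1.619 -0.205  0.934  2.013]
93.55 [ 0.021  0.502  0.319  1.837 -0.205  0.835  2.075]
-86.45 [-0.276  0.607  0.802  1.502 -0.451  1.225 -0.918] [-0.266  0.741  0.781  1.635 -0.593  1.017 -0.803]
-86.45 [-0.343  0.664  0.899  1.854 -0.64   0.942 -0.658]
-180 [-0.39   0.568 -0.411  1.365  0.228  1.255  2.328] [-0.932  0.88   1.224  1.949 -0.971  1.072 -2.408]
-150 [ 0.013  0.83  -1.276  1.341  0.786  1.515  2.476] [-0.932  0.88   1.224  1.949 -0.971  1.072 -1.884]
-120 [-1.238  0.86   1.225  1.416 -0.806  1.417 -2.108] [-0.932  0.88   1.224  1.949 -0.971  1.072 -1.36 ]
-90 [-1.032  0.629  0.675  1.405 -0.399  1.245 -1.895] [-0.64   0.562  0.632  1.937 -0.46   0.789 -1.32 ]
-60 [-0.968  0.6    0.553  1.402 -0.32   1.23  -1.434] [-0.613  0.551  0.591  1.936 -0.427  0.781 -0.828]
-30 [-0.899  0.577  0.429  1.397 -0.244  1.219 -0.971] [-0.567  0.534  0.523  1.934 -0.374  0.77  -0.356]
0 [-0.826  0.561  0.305  1.393 -0.171  1.214 -0.505] [-0.499  0.514  0.424  1.93  -0.298  0.759  0.095]
30 [-0.751  0.55   0.18   1.388 -0.1    1.212 -0.038] [-0.428  0.498  0.325  1.927 -0.225  0.751  0.549]
60 [-0.674  0.544  0.054  1.383 -0.03   1.215  0.43 ] [-0.334  0.485  0.195  1.922 -0.133  0.747  0.985]
90 [-0.606  0.544 -0.056  1.379  0.031  1.22   0.907] [-0.246  0.477  0.076  1.917 -0.051  0.749  1.43 ]
120 [-0.535  0.547 -0.17   1.374  0.094  1.228  1.382] [-0.14   0.476 -0.066  1.912  0.044  0.756  1.864]
150 [-0.461  0.556 -0.292  1.37   0.161  1.24   1.854] [-0.048  0.48  -0.188  1.907  0.125  0.766  2.312]
```

```bash
python3 - <<'E'
from workcell import *
from h import *
np.set_printoptions(precision=2,suppress=True)
movel([250.6,572,330],max_speed=250)
r=R(-86.45)
movep([611,-190,290],r)
s=read_state();print(s['time'],s['eef_pos'])
print(movel([611,-190,181],max_speed=120,guard=15))
s=read_state();print(s['time'],s['eef_pos'],s['ft_force'])
c=camera('side');pickle.dump(c,open('pics/side1.pkl','wb'));cv2.imwrite('pics/side1.png',c['image'])
E
```

```text
3.6083 [ 611.32 -189.12  289.91]
False
4.6667 [ 611.28 -190.23  181.7 ] [ 0.46 -0.59  0.14]
```

View pics/side1.png

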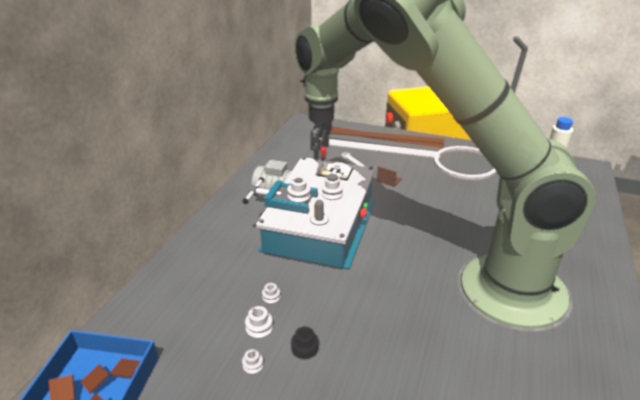

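Knob (323,153) is between the fingers; the spindle (319,210) is now unobstructed. Zoom in on it and clamp.

```bash
python3 - <<'E'
from workcell import *
from h import *
np.set_printoptions(precision=2,suppress=True)
im=cv2.imread('pics/side1.png')
cv2.imwrite('pics/e1.png',cv2.resize(im[190:230,295:345],(750,600),interpolation=cv2.INTER_NEAREST))
clamp()
s=read_state();print(s['time'],s['eef_pos'],s['ft_force'],s['finger_gap'])
c=camera('side');cv2.imwrite('pics/e2.png',cv2.resize(c['image'][110:190,280:380],(750,600),interpolation=cv2.INTER_CUBIC))
E
```

```text
5.2583 [ 611.32 -190.07  181.4 ] [0.25 1.   5.42] 33.02178323725925
```

View pics/e1.png

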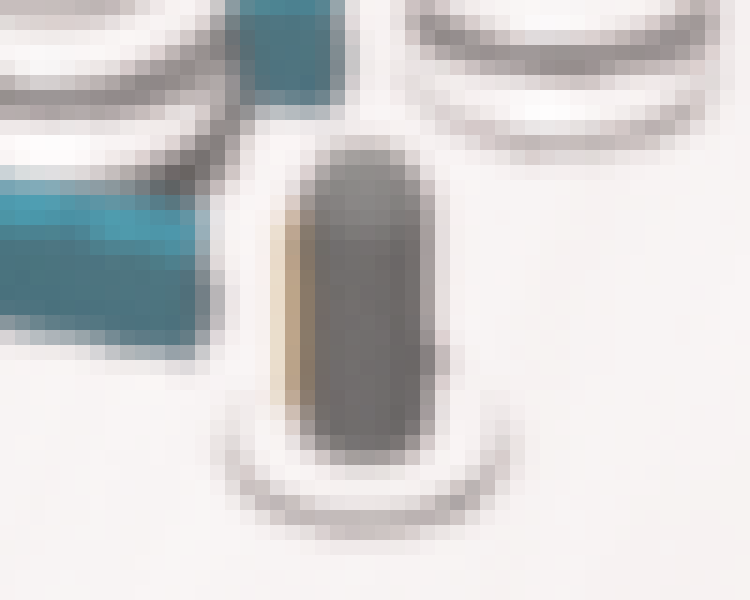

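View pics/e2.png

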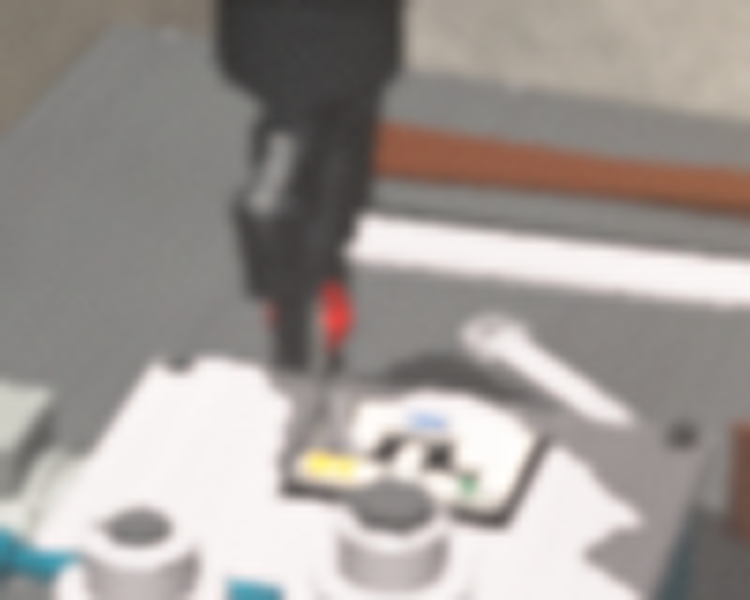

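```bash
cat >> h.py <<'E'
G=np.array([573.5,-211.2])
Z0=181.4-knob(G,23,11)[2]
def tcp(a,b):
    k=knob(G,a,b);return [k[0],k[1],k[2]+Z0]
E
python3 - <<'E'
from workcell import *
from h import *
np.set_printoptions(precision=2,suppress=True)
print(tcp(23,11))
def go(a,b,g=18):
    h=movel(tcp(a,b),max_speed=60,guard=g);s=read_state();print((a,b),h,round(s['time'],2),np.array(s['eef_pos'])-tcp(a,b),np.array(s['ft_force']),s['finger_gap']);return h
go(17,11) or go(11,11) or go(11,4)
c=camera('side');cv2.imwrite('pics/f1.png',cv2.resize(c['image'][110:190,280:380],(750,600),interpolation=cv2.INTER_CUBIC))
E
```

```text
[np.float64(611.27253279567), np.float64(-190.16747229648578), np.float64(181.4)]
(17, 11) False 5.62 [0.26 0.04 0.16] [ 3.08 -0.43  1.87] 33.31994824684164
(11, 11) False 5.94 [0.28 0.11 0.07] [ 3.18 -0.19  2.5 ] 33.10866338285189
(11, 4) False 6.29 [ 0.28  0.49 -0.11] [1.18 3.28 5.61] 33.37882678592341
```

View pics/f1.png

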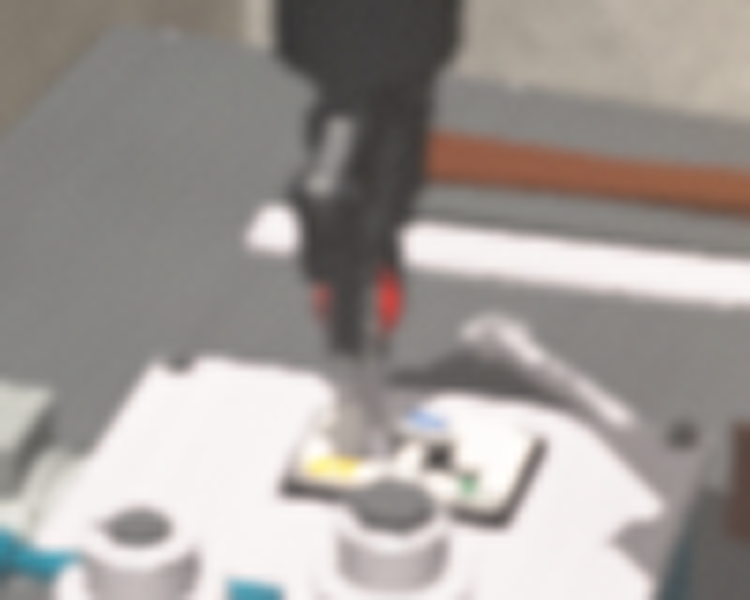

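```bash
python3 - <<'E'
from workcell import *
from h import *
np.set_printoptions(precision=2,suppress=True)
def go(a,b,g=18):
    h=movel(tcp(a,b),max_speed=70,guard=g);s=read_state();print((a,b),h,round(s['time'],2),np.array(s['eef_pos'])-tcp(a,b),np.array(s['ft_force']),s['finger_gap']);return h
go(11,-4) or go(11,-11) or go(5,-11) or go(0,-11)
E
```

```text
(11, -4) False 6.69 [ 0.09  0.36 -0.2 ] [1.26 2.73 3.89] 32.9783768808102
(11, -11) False 7.02 [-0.24 -0.18 -0.33] [ 1.24 -0.78 -2.03] 33.04142547473746
(5, -11) False 7.32 [-0.2   0.43 -0.2 ] [ 1.38  0.77 -4.99] 33.225913386455
(0, -11) False 7.59 [-0.01  0.19 -0.13] [ 1.18  2.44 -5.57] 33.25888998381676
```

```bash
python3 - <<'E'
from workcell import *
from h import *
np.set_printoptions(precision=2,suppress=True)
open_gripper()
s=read_state();p=s['eef_pos'];print(p)
movel([p[0],p[1],300],max_speed=200)
movep([500,200,330],R(30))
for n in ['side','top']:
    c=camera(n);pickle.dump(c,open(f'pics/{n}2.pkl','wb'));cv2.imwrite(f'pics/{n}2.png',c['image'])
print(read_state()['time'])
t=pickle.load(open('pics/top0.pkl','rb'));sd=pickle.load(open('pics/side1.pkl','rb'))
S=np.array([531.5,41.5])
for name,c in(('side',sd),('top',t)):
  print(name,'axis125',proj(c,[*S,125]),'axis167',proj(c,[*S,167]),'axis183',proj(c,[*S,183]),'tangent L/R of cyl at 150')
  a0=proj(c,[*S,150])[0];print('cyl',[proj(c,[S[0]+12.5*np.cos(w),S[1]+12.5*np.sin(w),150])[0]-a0 for w in np.radians([20,200])])
  for th in range(-60,61,10):
    w=np.radians(th);u=np.array([np.cos(w),np.sin(w)]);v=np.array([-u[1],u[0]])
    out=[]
    for z in (167,130):
        for q in (-4,4): out.append(proj(c,[*(S+16.5*u+q*v),z]))
    print(th,np.array(out).round(1).tolist(), 'centre',proj(c,[*(S+14.5*u),167]))
E
python3 - <<'E'
import cv2
im=cv2.imread('pics/top2.png');cv2.imwrite('pics/g1.png',cv2.resize(im[145:205,355:405],(500,600),interpolation=cv2.INTER_CUBIC))
E
```

```text
[ 574.68 -230.38  185.81]
10.5833
side axis125 [318.89 218.86] axis167 [318.83 206.2 ] axis183 [318.8  201.25] tangent L/R of cyl at 150
cyl [np.float64(-4.620293814084562), np.float64(4.620401468648879)]
-60 [[319.3, 202.7], [316.4, 203.0], [319.3, 213.8], [316.4, 214.1]] centre [317.93 203.22]
-50 [[318.2, 202.7], [315.4, 203.2], [318.2, 213.8], [315.5, 214.4]] centre [317.02 203.35]
-40 [[317.1, 202.8], [314.5, 203.6], [317.2, 213.9], [314.6, 214.8]] centre [316.18 203.57]
-30 [[316.1, 203.0], [313.8, 204.1], [316.2, 214.2], [313.9, 215.2]] centre [315.4  203.87]
-20 [[315.1, 203.3], [313.2, 204.6], [315.2, 214.5], [313.3, 215.8]] centre [314.73 204.25]
-10 [[314.3, 203.7], [312.8, 205.2], [314.4, 214.9], [312.9, 216.4]] centre [314.19 204.68]
0 [[313.6, 204.2], [312.6, 205.8], [313.7, 215.4], [312.7, 217.0]] centre [313.78 205.16]
10 [[313.1, 204.8], [312.5, 206.4], [313.2, 215.9], [312.7, 217.6]] centre [313.52 205.67]
20 [[312.7, 205.4], [312.7, 207.0], [312.9, 216.5], [312.8, 218.2]] centre [313.43 206.2 ]
30 [[312.5, 206.0], [313.0, 207.6], [312.7, 217.1], [313.1, 218.8]] cen
[... 952 characters left out ...]
, 180.2], [300.6, 181.8], [298.1, 181.3]] centre [298.8  181.04]
0 [[299.3, 180.3], [296.7, 180.3], [299.7, 181.5], [297.2, 181.5]] centre [297.98 180.96]
10 [[298.3, 180.2], [295.8, 180.6], [298.8, 181.3], [296.3, 181.7]] centre [297.17 181.02]
20 [[297.4, 180.2], [294.9, 181.0], [297.8, 181.3], [295.4, 182.2]] centre [296.37 181.21]
30 [[296.4, 180.4], [294.2, 181.6], [296.9, 181.5], [294.7, 182.7]] centre [295.63 181.55]
40 [[295.5, 180.7], [293.5, 182.3], [296.0, 181.8], [294.1, 183.4]] centre [294.95 182.  ]
50 [[294.7, 181.2], [293.0, 183.1], [295.2, 182.3], [293.6, 184.2]] centre [294.36 182.57]
60 [[294.0, 181.8], [292.7, 184.0], [294.5, 182.9], [293.2, 185.1]] centre [293.88 183.23]
```

View pics/g1.png

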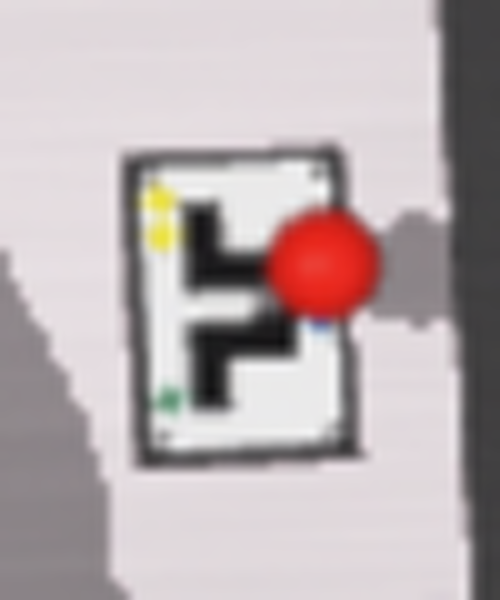

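View pics/side2.png

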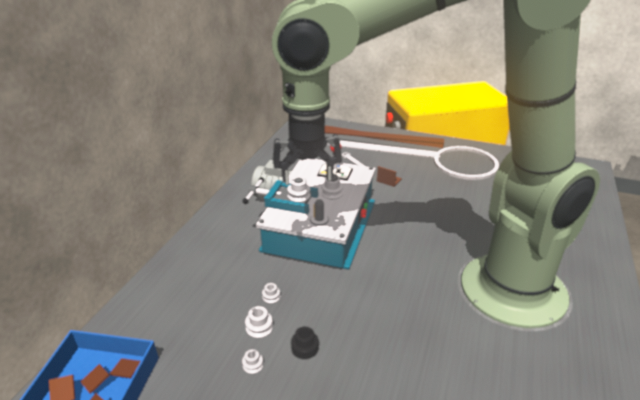

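```bash
python3 - <<'E'
from h import *
np.set_printoptions(precision=2,suppress=True,linewidth=160)
t=pickle.load(open('pics/top0.pkl','rb'));
for n in ('side0','side1','top0','top2'):
    c=pickle.load(open(f'pics/{n}.pkl','rb'))
    g=cv2.cvtColor(c['image'],cv2.COLOR_BGR2GRAY).astype(np.float32)
    def samp(pts):
        q=np.array([proj(c,p) for p in pts],np.float32);return cv2.remap(g,q[None,:,0],q[None,:,1],cv2.INTER_LINEAR)[0]
    # centre refine: bright annulus r=18 max mean with dark bore inside; grid over centre
    A=np.radians(np.arange(0,360,10));best=None
    for x in np.arange(567,577.1,1):
        for y in np.arange(347,358.1,1):
            f=lambda r:np.array([[x+r*np.cos(a),y+r*np.sin(a),52] for a in A])
            sc=samp(f(18)).mean()-samp(f(11)).mean() if 'top' in n else samp(f(18.5)).mean()-samp(f(26)).mean()*.5-samp(f(10)).mean()*.5
            if best is None or sc>best[0]: best=(sc,x,y)
    sc,x,y=best
    v=[samp(np.array([[x+r*np.cos(a),y+r*np.sin(a),52] for a in A])) for r in (15.5,17)]
    print(n,best);print((v[0]+v[1]).round(0)/2)
for n in ('top0','top2'):
    c=pickle.load(open(f'pics/{n}.pkl','rb'));im=c['image'].astype(float)
    yb=(im[...,2]-im[...,0])[176:187,291:306];yb=np.clip(yb-np.median((im[...,2]-im[...,0])[194:200,285:300])-4,0,None)
    V,U=np.mgrid[176:187,291:306];cen=((U*yb).sum()/yb.sum(),(V*yb).sum()/yb.sum());print(n,cen,yb.sum())
    p=onplane(c,*cen,167);d=p[:2]-[531.5,41.5];print(p,np.degrees(np.arctan2(d[1],d[0])),np.hypot(*d))
E
```

```text
side0 (np.float32(64.42476), np.float64(573.0), np.float64(351.0))
[228.5 235.5 236.  235.5 236.5 239.  238.5 238.  236.5 237.5 237.  236.5 236.5 237.  237.5 237.5 236.  234.5 234.5 234.  232.5 231.5 232.  233.5 235.  235.5
 236.5 234.5 232.  232.5 230.  214.  189.  178.5 184.  207. ]
side1 (np.float32(63.991493), np.float64(573.0), np.float64(351.0))
[229.5 236.  236.5 236.  237.  239.5 239.5 239.  238.  238.5 238.  237.5 237.  237.5 238.5 238.5 237.  235.5 235.5 235.  233.5 232.5 233.  234.5 235.5 236.5
 236.5 235.  233.  233.5 231.5 216.  190.5 179.  185.5 208.5]
top0 (np.float32(108.29899), np.float64(572.0), np.float64(352.0))
[204.5 212.5 209.5 213.5 217.  218.  213.5 212.  211.5 207.  213.5 215.  217.  217.  217.5 214.5 210.  211.5 212.5 212.5 211.5 215.5 214.5 209.5 212.5 213.
 210.  210.5 210.  214.5 211.  191.  154.  134.5 138.5 174.5]
top2 (np.float32(0.50019836), np.float64(577.0), np.float64(358.0))
[148.  147.5 147.  147.5 148.5 149.5 150.5 151.5 153.  155.  157.5 160.  163.  166.  168.5 171.5 173.  174.  174.5 174.5 175.  175.5 174.5 173.5 171.5 169.
 166.5 164.  160.5 158.  156.  154.  152.5 151.  150.  149. ]
top0 (np.float64(299.4512987012987), np.float64(181.12337662337663)) 308.0
[545.56  36.96 167.  ] -17.90296974383148 14.777062560776063
top2 (np.float64(299.551912568306), np.float64(181.11475409836066)) 183.0
[545.59  36.65 167.  ] -19.000945571528987 14.905473262039441
```

```bash
python3 - <<'E'
from workcell import *
from h import *
np.set_printoptions(precision=2,suppress=True)
X,Y=572,352
def st(m):
    s=read_state();print(m,round(s['time'],2),np.array(s['eef_pos']),np.array(s['ft_force']),round(s['finger_gap'],2));return s
movep([X,Y,110],R(-40))
print(movel([X,Y,33],max_speed=120,guard=12));st('down')
clamp();st('c1')
open_gripper();st('o')
movel([X,Y,75],max_speed=200)
movep([X,Y,75],R(50))
print(movel([X,Y,33],max_speed=120,guard=12));
clamp();st('c2')
for n in ['side','top']:
    c=camera(n);pickle.dump(c,open(f'pics/{n}3.pkl','wb'));cv2.imwrite(f'pics/{n}3.png',c['image'])
im=cv2.imread('pics/side3.png');cv2.imwrite('pics/h1.png',cv2.resize(im[240:380,190:350],(680,595),interpolation=cv2.INTER_CUBIC))
E
```

```text
False
down 12.45 [572.48 352.03  33.69] [ 0.15 -0.24  0.58] 85.19
c1 12.94 [572.27 352.2   33.99] [-3.3  -1.19 11.3 ] 42.61
o 13.44 [571.97 351.96  32.92] [-0.52  0.01 -0.19] 85.6
False
c2 15.99 [572.23 352.12  34.09] [-3.78 -2.12 12.2 ] 42.13
```

View pics/h1.png

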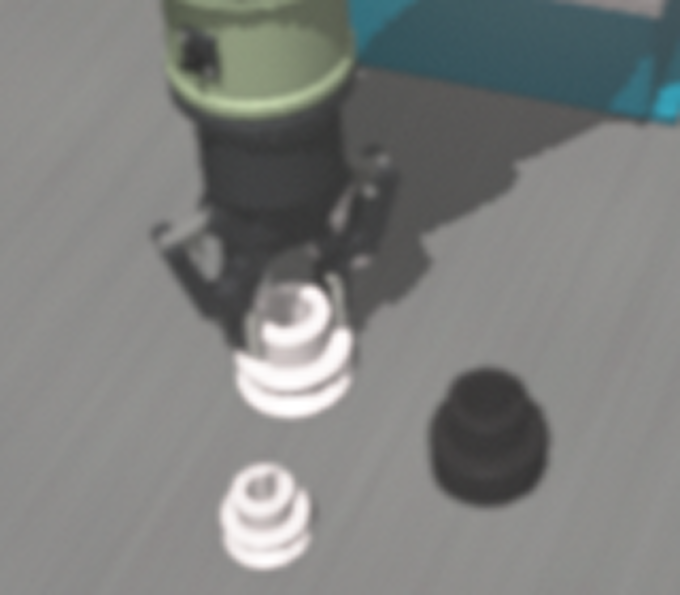

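```bash
python3 - <<'E'
from workcell import *
from h import *
np.set_printoptions(precision=2,suppress=True)
def st(m):
    s=read_state();print(m,round(s['time'],2),np.array(s['eef_pos']),np.array(s['ft_force']),np.array(s['torque']),round(s['finger_gap'],2));return s
S=[531.5,41.5]
movel([572.1,352.1,280],max_speed=250);st('lift')
movep([*S,240],R(60.5));st('over')
for n in ['side','top']:
    c=camera(n);pickle.dump(c,open(f'pics/{n}4.pkl','wb'));cv2.imwrite(f'pics/{n}4.png',c['image'])
im=cv2.imread('pics/side4.png');cv2.imwrite('pics/i1.png',cv2.resize(im[140:240,260:380],(700,583),interpolation=cv2.INTER_CUBIC))
E
```

```text
lift 17.23 [571.49 351.8  278.44] [-0.91  0.81 -6.25] [-0.03 -0.04  0.01] 42.32
over 18.43 [531.96  42.81 239.96] [ 0.74  0.64 -6.17] [ 0.03 -0.03 -0.01] 41.62
```

View pics/i1.png

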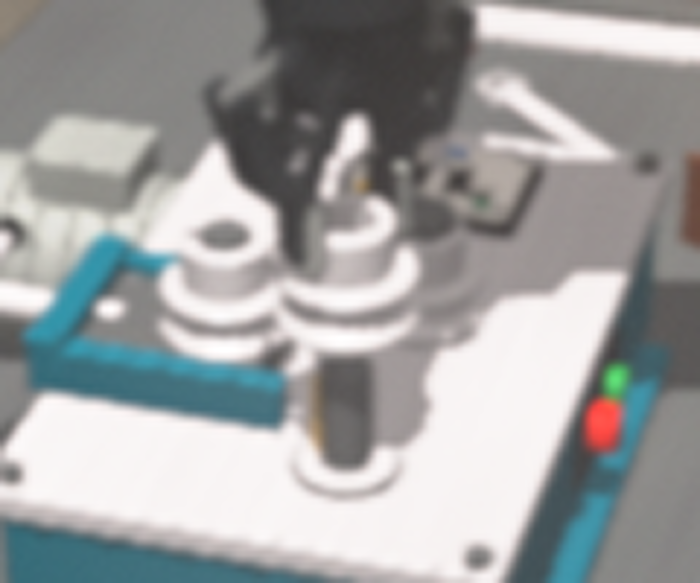

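```bash
python3 - <<'E'
from workcell import *
from h import *
np.set_printoptions(precision=2,suppress=True)
def st(m):
    s=read_state();print(m,round(s['time'],2),np.array(s['eef_pos']),np.array(s['ft_force']),np.array(s['torque']),round(s['finger_gap'],2));return s
S=[531.5,41.5]
wait(.2);st('pre')
print(movel([*S,204],max_speed=40,guard=8));st('a')
E
```

```text
pre 18.73 [531.6   42.09 239.9 ] [ 0.38 -0.23 -6.89] [ 0.04 -0.    0.02] 41.65
False
a 19.78 [531.57  41.31 204.12] [ 0.85 -2.87 -7.94] [-0.64 -0.29  0.01] 41.87
```

```bash
python3 - <<'E'
from workcell import *
from h import *
np.set_printoptions(precision=2,suppress=True)
def st(m):
    s=read_state();print(m,round(s['time'],2),np.array(s['eef_pos']),np.array(s['ft_force']),np.array(s['torque']),round(s['finger_gap'],2));return s
movel([531.6,40.9,204],max_speed=40);st('shift')
print(movel([531.6,40.9,192],max_speed=30,guard=8));st('b')
E
```

```text
shift 20.03 [531.66  41.02 204.15] [ 0.34 -1.1  -6.9 ] [-0.16 -0.21  0.  ] 42.06
False
b 20.58 [531.57  40.83 191.83] [ 2.33 -0.53 -6.94] [-0.26 -0.33  0.  ] 41.7
```

```bash
python3 - <<'E'
from workcell import *
from h import *
np.set_printoptions(precision=2,suppress=True)
def st(m):
    s=read_state();print(m,round(s['time'],2),np.array(s['eef_pos']),np.array(s['ft_force']),np.array(s['torque']),round(s['finger_gap'],2));return s
print(movel([531.7,40.8,164],max_speed=50,guard=10));st('c')
print(movel([531.7,40.8,154],max_speed=20,guard=12));st('d')
for n in ['side']:
    c=camera(n);pickle.dump(c,open(f'pics/{n}5.pkl','wb'));im=c['image'];cv2.imwrite('pics/j1.png',cv2.resize(im[140:240,260:380],(700,583),interpolation=cv2.INTER_CUBIC))
E
```

```text
False
c 21.29 [531.71  40.73 163.93] [ 3.86 -1.93 -7.59] [-0.39 -0.66  0.01] 41.98
True
d 21.66 [532.08  40.71 159.04] [-0.47 -0.89 11.08] [-0.21  0.45  0.05] 41.54
```

View pics/j1.png

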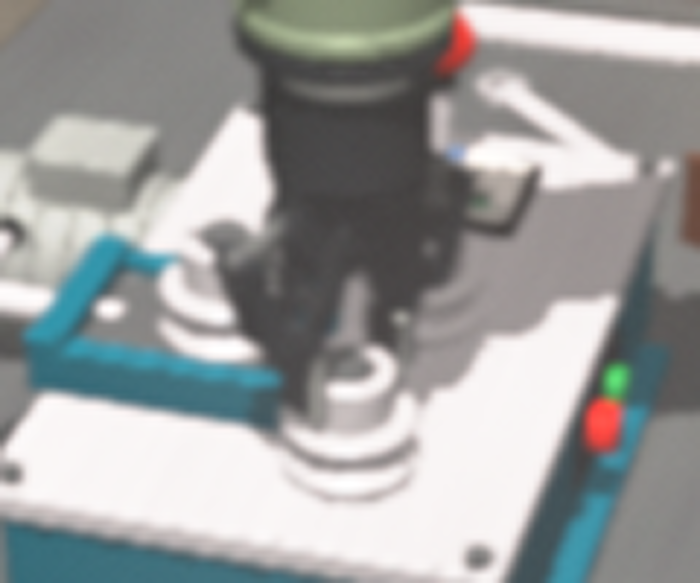

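```bash
python3 - <<'E'
from workcell import *
from h import *
np.set_printoptions(precision=2,suppress=True)
open_gripper()
s=read_state();print(s['time'],s['eef_pos'],s['ft_force'])
p=s['eef_pos'];movel([p[0],p[1],300],max_speed=200)
wait(.2)
movep([600,-225,300],R(-86.45))
for n in ['side','top']:
    c=camera(n);pickle.dump(c,open(f'pics/{n}6.pkl','wb'));cv2.imwrite(f'pics/{n}6.png',c['image'])
print(read_state()['time'])
t=c
def world(c,u,v):
    o,d=ray(c,u,v);return o+d*c['range_z'][v,u]
s=pickle.load(open('pics/side6.pkl','rb'))
for nm,c,S in(('top',t,(531.5,41)),('side',s,(531.5,41))):
    u0,v0=proj(c,[*S,165]).astype(int)
    P=[world(c,u,v) for u in range(u0-13,u0+14) for v in range(v0-13,v0+14) if c['range_z'][v,u]>0]
    P=np.array(P);r=np.hypot(P[:,0]-S[0],P[:,1]-S[1]);
    m=(r>14.5)&(r<21)&(P[:,2]>165);print(nm,'hub top z',np.median(P[m,2]),m.sum());m=(r>24)&(r<31)&(P[:,2]>140);print('flange top z',np.median(P[m,2]),m.sum())
im=cv2.imread('pics/side6.png');cv2.imwrite('pics/k1.png',cv2.resize(im[120:240,260:390],(650,600),interpolation=cv2.INTER_CUBIC))
im=cv2.imread('pics/top6.png');cv2.imwrite('pics/k2.png',cv2.resize(im[125:220,270:410],(800,543),interpolation=cv2.INTER_CUBIC))
E
```

```text
22.2083 [531.71  40.53 158.24] [0.62 0.91 0.16]
25.0083
top hub top z 177.3690572678645 73
flange top z 152.8307749125879 123
side hub top z 178.09143575719133 57
flange top z 154.4134181394512 111
```

View pics/k1.png

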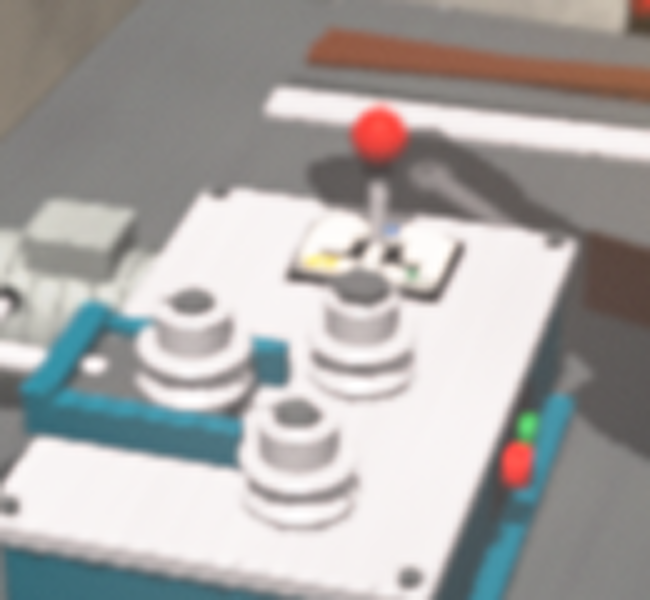

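View pics/k2.png

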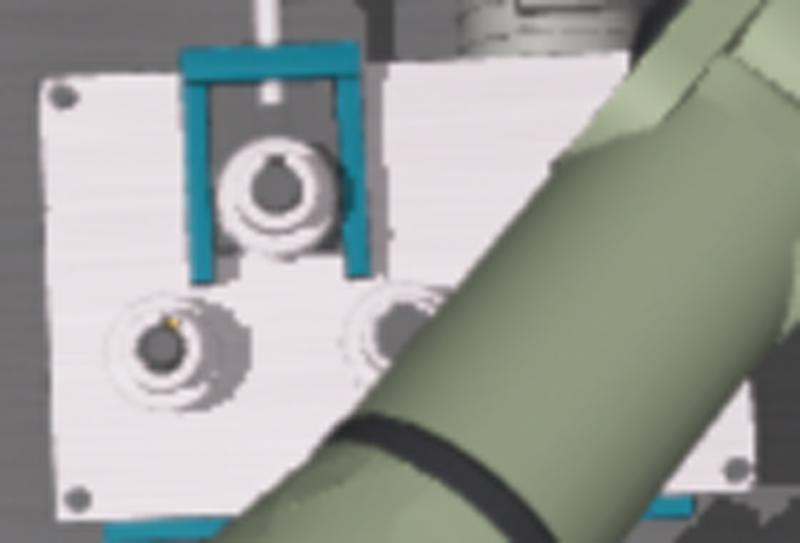

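```bash
python3 - <<'E'
from workcell import *
from h import *
np.set_printoptions(precision=2,suppress=True)
c=pickle.load(open('pics/top2.pkl','rb'))
def red(c,box):
    h=cv2.cvtColor(c['image'],cv2.COLOR_BGR2HSV);m=((h[...,0]<8)|(h[...,0]>172))&(h[...,1]>150)&(h[...,2]>90);return blob(m,box)[0]
k=red(c,(375,155,400,185));print(k,onplane(c,*k,201))
c2=pickle.load(open('pics/side6.pkl','rb'));k2=red(c2,(320,135,350,160));print(tri(c,k,c2,k2),tcp(0,-11))
def go(a,b,g=18):
    h=movel(tcp(a,b),max_speed=70,guard=g);s=read_state();print((a,b),h,round(s['time'],2),np.array(s['eef_pos'])-tcp(a,b),np.array(s['ft_force']),round(s['finger_gap'],1));return h
p=tcp(0,-11)
movep([p[0],p[1],280],R(-86.45))
print(movel(p,max_speed=120,guard=12))
clamp();s=read_state();print(s['time'],s['eef_pos'],s['ft_force'],s['finger_gap'])
go(-6,-11) or go(-11,-11) or go(-11,-5)
c=camera('side');cv2.imwrite('pics/l1.png',cv2.resize(c['image'][110:190,280:380],(750,600),interpolation=cv2.INTER_CUBIC))
E
```

```text
[386.79 171.12] [ 577.04 -228.55  201.  ]
(array([ 576.44, -227.87,  206.12]), np.float64(0.029524642462752257)) [np.float64(574.6848048810333), np.float64(-230.29786733051108), np.float64(185.77520819967253)]
False
26.7417 [ 574.96 -230.44  186.28] [-0.21  0.83  5.42] 33.54314805965493
(-6, -11) False 27.04 [ 0.53 -0.1   0.77] [1.56 0.46 5.71] 33.3
(-11, -11) False 27.32 [ 0.61 -0.1   0.67] [ 1.75 -0.59  7.38] 33.3
(-11, -5) False 27.62 [ 0.2  -0.05  0.36] [-1.34 -0.84  6.65] 33.3
```

View pics/l1.png

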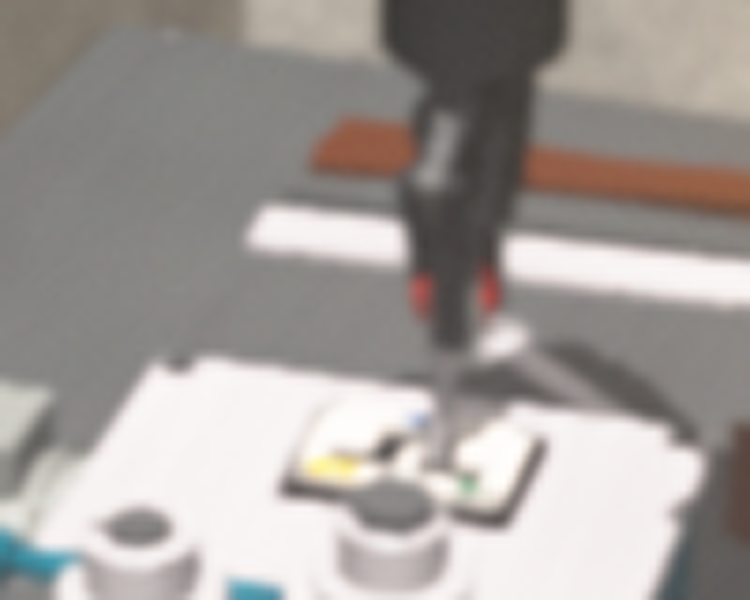

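```bash
python3 - <<'E'
from workcell import *
from h import *
np.set_printoptions(precision=2,suppress=True)
def go(a,b,g=18):
    h=movel(tcp(a,b),max_speed=70,guard=g);s=read_state();print((a,b),h,round(s['time'],2),np.array(s['eef_pos'])-tcp(a,b),np.array(s['ft_force']),round(s['finger_gap'],1));return h
go(-11,4) or go(-11,11) or go(-17,11) or go(-23,11) or go(-30,11,12)
c=camera('side');cv2.imwrite('pics/m1.png',cv2.resize(c['image'][110:190,280:380],(750,600),interpolation=cv2.INTER_CUBIC))
E
```

```text
(-11, 4) False 28.04 [ 0.21 -1.35  1.14] [-4.81 -3.55 16.53] 33.3
(-11, 11) False 28.37 [ 0.13 -0.6   0.76] [-5.19 -0.66 14.42] 33.4
(-17, 11) False 28.67 [ 0.82 -0.82  1.15] [-0.89 -2.   16.1 ] 33.6
(-23, 11) False 28.96 [ 0.52 -0.69  0.63] [ 0.29 -1.32  9.74] 33.4
(-30, 11) False 29.27 [ 0.29 -0.12  0.07] [ 1.85 -1.98  0.97] 32.9
```

View pics/m1.png

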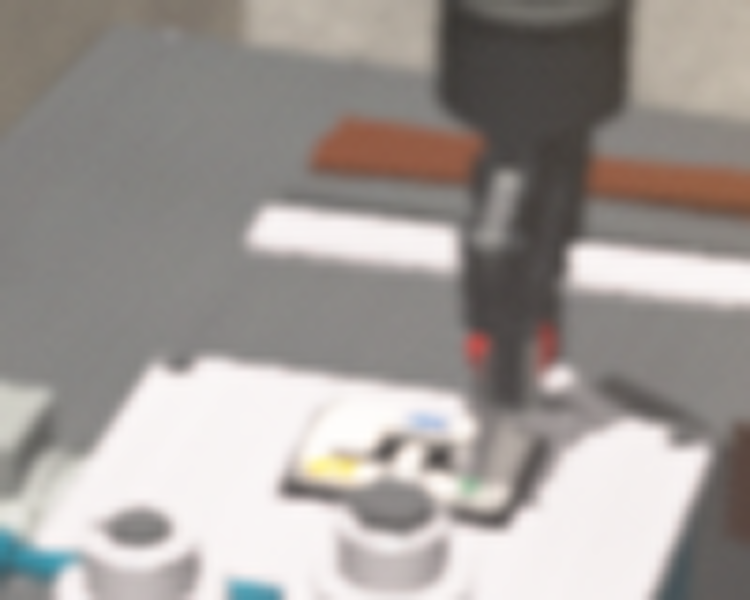

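```bash
python3 - <<'E'
from workcell import *
from h import *
np.set_printoptions(precision=2,suppress=True)
h=movel(tcp(-34,11),max_speed=40,guard=10);s=read_state();print(h,s['time'],np.array(s['eef_pos'])-tcp(-34,11),s['ft_force'])
open_gripper();wait(.1)
p=read_state()['eef_pos'];print(p)
movel([p[0],p[1],320],max_speed=200)
movep([500,200,380],R(30));wait(.3)
for n in ['side','top']:
    c=camera(n);pickle.dump(c,open(f'pics/{n}7.pkl','wb'));cv2.imwrite(f'pics/{n}7.png',c['image'])
def red(c,box):
    h=cv2.cvtColor(c['image'],cv2.COLOR_BGR2HSV);m=((h[...,0]<8)|(h[...,0]>172))&(h[...,1]>150)&(h[...,2]>90);return blob(m,box)[0]
t=c;k=red(t,(365,160,400,205));w=onplane(t,*k,197);print(k,w)
y=np.radians(YAW);d=w[:2]-[573.5,-211.7];print('gate-frame knob',d[0]*np.cos(y)+d[1]*np.sin(y),-d[0]*np.sin(y)+d[1]*np.cos(y),'lever angle',np.arcsin((d[0]*np.cos(y)+d[1]*np.sin(y))/175))
print(read_state()['time'],read_state()['ft_force'])
im=t['image'];cv2.imwrite('pics/n1.png',cv2.resize(im[145:205,355:405],(500,600),interpolation=cv2.INTER_CUBIC))
E
```

```text
True 29.5333 [2.65 0.09 0.81] [ 2.79 -0.26  2.66]
[ 519.12 -196.69  177.3 ]
[375.6  188.44] [ 524.12 -195.33  197.  ]
gate-frame knob -48.276527102927865 19.397332189673957 lever angle -0.2794904107255284
32.95 [0.79 0.41 0.39]
```

View pics/n1.png

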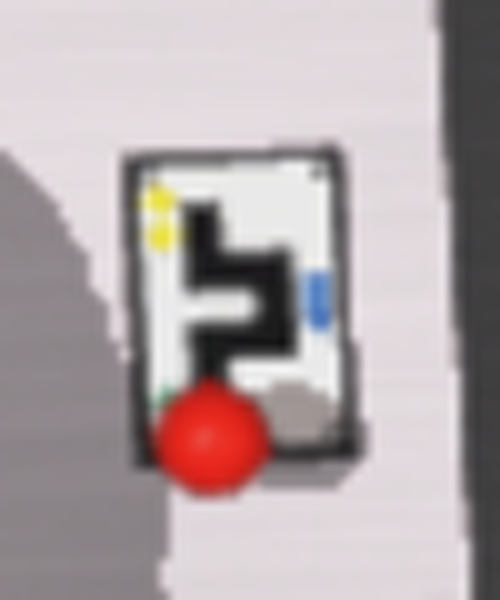

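View pics/top7.png

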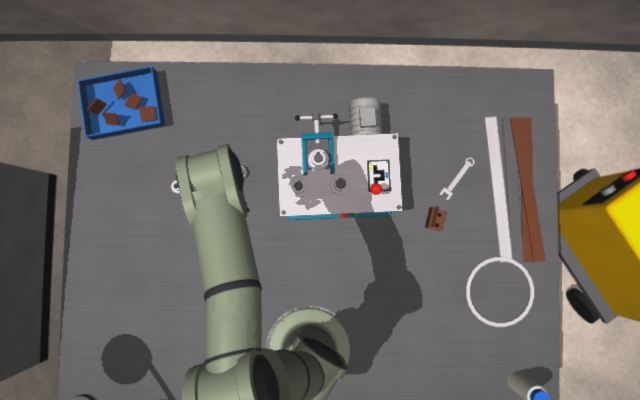

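View pics/side7.png

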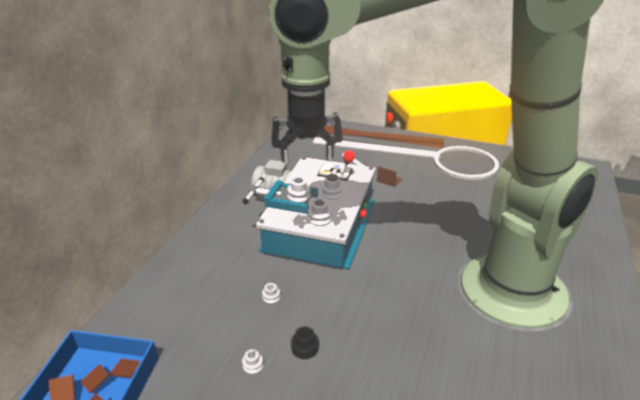

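The top view shows the knob at (375.6,188.4), which puts the lever at about −0.28 fore, at the end of the slow slot. The roll is home at side pixel (319,211), the bystanders have not moved and the arm is clear, so I'm handing in.

```bash
python3 -c "
from workcell import *
print(finish_job(),read_state()['time'])"
```

```text
the job is handed in; nothing more can be done
the job is handed in; nothing more can be done
```

The job was done and handed in at about 33 s of the 72 s allowed; `finish_job` gives no verdict.

- **Lever to neutral:** I gripped the knob and guided it from fast into neutral against only a few newtons. A picture confirmed it there before I fetched the roll.
- **Roll:** I centred the largest grooved roll with two crossed grips and turned it about 10.5° to match the key. It slid down the spindle without catching on the key. It met the shoulder at tool height 159 mm, as expected for a seated roll. After release, the depth readings put the hub top at 177–178 mm, where 177 mm is fully home.
- **Lever to slow:** I guided it through the rest of the gate until it pushed back at the blind end. The last picture puts it at about −0.28 rad fore and 0.11 rad to the side.
- **Bystanders and arm:** The black plain roll, the angle bracket and the spanner look unmoved in the last pictures; I judged this by eye rather than measuring it. The arm was clear with the gripper open.

**Disagreements:**
- The gripper read 33 mm on the 36 mm knob and 42 mm on the 44 mm hub. I put this down to the pads giving slightly.
- The knob height found from the two cameras came out about 4–6 mm too high; the sideways positions agreed within about 3 mm.

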